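# Angle the clamping bar past the bench post into its bay

### The job

Put the aluminium clamping bar away in the dark three-sided bay: with the fingertips push its one end in behind the red-topped post, then push the other end round, until the bar lies flat along the bay's back rail, touching it over its whole length. Only push the bar along the table, without gripping, lifting or tipping it, and leave the things around it where they are.

Things in the scene. Friction and masses are not known exactly. Their poses are not given: they have to be found in the camera images.
- bar: silver aluminium bar with black end caps and a brass insert near each end, 26 mm wide (its x) by 220 mm long (its y) by 22 mm high (z), about 0.1 to 0.2 kg, loose on the table. Origin at the middle of its underside; the two ends are alike.
- bay: dark wooden bay fixed to the table: a back rail and two side cheeks, all 18 mm thick and 34 mm high, no floor. Origin on the table at the middle of the back rail's inner face; its x points into the back rail (away from the robot), its y along the rail. The cheeks' inner faces are at y = +0.125 and -0.125, and the cheeks reach from the rail to x = -0.055, where the bay is open towards the robot.
- post: steel post with a red top, 20 mm in diameter, 60 mm high, fixed upright in the table in front of the bay's mouth near the cheek on the bay's +y side, its centre 66 mm in front of the back rail's inner face. The opening between it and the opposite cheek is shorter than the bar. Origin on its axis at table height.
- round_tin: round grey tin, 67 mm across, 28 mm high, a bystander; origin at the middle of its underside.
- red_spool: upright spool of red thread, 32 mm across, 45 mm high, a bystander; origin at the middle of its underside.
- white_spool: lying spool of white thread, 60 mm long, 40 mm high, a bystander; origin at the middle of its underside.

How it is judged:
At the end, for the whole second after the job is handed in: The bar lies flat on the table inside the bay, along the back rail: its middle within 5 mm of where it would touch the rail, parallel to it within 0.035 rad (2 degrees), between the cheeks, at rest (x of bar in the frame of bay between -0.018 and -0.008 m and y of bar in the frame of bay between -0.025 and 0.025 m and angle between the y axis of bar and the y axis of bay, either way round below 0.035 rad and angle between bar's own z axis and vertical below 0.1 rad and height (world z) of bar below 0.004 m and linear speed of bar below 0.01 m/s).
It fails at once if the fingers grip the bar and drag it (over 38 N between fingers and bar while it moves faster than 25 mm/s) (contact force between the fingers and bar above 38 N and linear speed of bar above 0.025 m/s).
It fails at once if the bar is lifted off the table (height (world z) of bar above 0.012 m).
It fails at once if the bar is tipped over (angle between bar's own z axis and vertical above 0.35 rad).
It fails at once if a bystander is pushed away (over 20 mm) (distance of any of round_tin, red_spool, white_spool from where it was at the start of the episode above 0.02 m).
It also fails if it takes over 72 s, if anything falls off the work surface, if the arm or the gripper's body presses on something with over 40 N, if the wrist force passes 120 N, or if a joint passes its speed limit or range.

### The arm

A 6-joint arm with a two-finger parallel gripper is mounted at the origin on a cart in front of the work surface, level with it; the furniture and walls round the work are solid. World frame = base frame: x ahead of the robot, y to its left, z up, the work surface at z = 0. Lengths are in m, angles in rad, forces in N, time in s.
With the tool pointing down it reaches from about 0.3 to 0.775 m from the base axis. Payload 14.6 kg.
Tool frame: the origin (TCP) lies at the centre of the arm's flange, where the gripper is bolted on; the fingertips stand 199 mm ahead of it and the grasp point (between the pads) lies ctrl.tcp_to_grasp ahead of it (ctrl.tcp_to_grasp is the distance from the TCP to the grasp point, in m); z points along the fingers, y is the line along which they close (so a half turn about z gives the same grasp; the last joint's range is limited). The gripper opens to 94 mm and grips with 3 to 60 N. Pads are 16 mm wide; open, the fingers measure 119 mm over their backs; the gripper's body (75 mm by 177 mm) begins 78 mm behind the grasp point.
Start: joints at [1.219, 0.3, 1.521, -0, 1.321, -0.067], TCP at [0.155, 0.528, 0.405] pointing down, gripper open.
Joint ranges: [-3.03, 3.03], [-0.79, 2.21], [0.23, 2.52], [-1.04, 4.18], [0, 3.07], [-2.55, 2.55]. Speed limits (rad/s): [2.22, 2.22, 2.57, 3.14, 3.14, 3.14].

### API

Orientations are given as [roll, pitch, yaw] about the fixed x, y, z axes, in that order (R = Rz(yaw) Ry(pitch) Rx(roll)).
In Python, from station import ctrl gives the robot as it stands. The module is installed in compiled form; this text tells all that it offers.
- The arm moves only by the shell command python3 -m jog 'ROWS' [OPENING] [FORCE]. ROWS is JSON, a list of rows, each a list of 6 numbers: the shift along the tool's x, y, z in cm, then the turn, a rotation vector about the tool's x, y, z in rad. In form: [[tx, ty, tz, ax, ay, az], ...]. A call has 1 to 8 rows; each row is the pose to reach, as a shift and turn from the pose commanded when the call began, along the tool's axes at that moment; what a row does not reach only later rows make up. A row lasts 1/10 s, in which the tool goes at most 50 mm and 8.59 degrees, less where a joint would pass 70% of its speed; a pose out of reach is approached as far as the arm can. A call with a gripper value outside its range is refused whole. OPENING is the opening in per cent of the stroke, from 0 (shut) to 100 (fully open), set as the call begins (- or left out, the last holds). The fingers move at their own pace and stop on an object; FORCE is the grip in N (left out, the last holds). Time passes only in rows, so rows that repeat a pose let the fingers close. It gives the time, the measured TCP pose, the force, the opening and the grip force at its end, in the units of the state.
- ctrl.get_obs(): the state, without advancing time (a new reading comes with each control period).
- ctrl.camera(name): name is "scene" or "top" or "wrist"; returns a dict with "img" (400x640x3 uint8, blue, green, red), "intrinsics" (3x3 intrinsics, pixels), "R" (3x3) and "t" (3): a world point X has camera coordinates R X + t. Camera axes: x right, y down, z forward; pixel columns grow to the right and rows downward; lengths in m; the calibration is good to about 2 mm. The wrist camera is an equidistant fisheye: a pixel r from the principal point sees the ray r / f radians off the axis. A picture is of the moment at which its call begins. There is no depth.
- ctrl.hand_in(): hands the job in; it is judged then, once.
The state is a dict: "time_s": time; "qpos": joint angles; "joint_vel": joint speeds; "tau": joint torques, N m; "ee_pos": TCP position; "eef_rot": TCP orientation; "force": force on the tool from outside, world axes, zero at the start; "moment": the same for the moment, N m; "grip_width": finger opening in m; "grip_force": force on a finger pad.
Only numpy, scipy, OpenCV 4.12 (cv2) and the standard library are available. Lean on these libraries where they do the work, as an engineer would, in place of code of your own. Each camera call takes 0.05 s, during which the arm holds its last target. There are 200 camera calls.

## Working session

There is one attempt and no reset: what is moved stays moved. The work goes in short steps, Python scripts to look and compute and a shell command to move; the robot and the scene stay as the last step left them, time stands still between calls to the robot, and variables do not carry over. Pictures are saved under pics/ and viewed, at most 10 in all, crops included, and the job is handed in when it is done.

```bash
mkdir -p pics; cat > h.py <<'E'
import cv2, numpy as np, json
from station import ctrl
def snap(name,fn):
    c=ctrl.camera(name); cv2.imwrite(f'pics/{fn}.png',c['img'])
    np.savez(f'pics/{fn}.npz',K=c['intrinsics'],R=c['R'],t=c['t']); return c
def world(fn,pts,z):
    d=np.load(f'pics/{fn}.npz');K,R,t=d['K'],d['R'],np.array(d['t']).ravel();o=[]
    for (u,v) in pts:
        r=R.T@np.linalg.inv(K)@[u,v,1];c=-R.T@t;o.append(c+r*(z-c[2])/r[2])
    return np.round(o,4)
E
python3 - <<'E'
from h import *
c=snap('top','top0');snap('scene','sc0')
o=ctrl.get_obs();print(o['time_s'],o['ee_pos'],o['eef_rot'],o['grip_width'],ctrl.tcp_to_grasp)
print(c['R'],c['t'])
E
```

```text
0.1 [0.15453616 0.52781572 0.40414977] [-3.14055141e+00 -6.65567556e-05  2.85676747e+00] 0.0941959667459428 0.1804
[[ 0.01821711 -0.9997397   0.01373538]
 [-0.9912707  -0.01985351 -0.13033897]
 [ 0.13057774 -0.01124108 -0.99137435]] [-0.26239269  0.54422452  1.15064891]
```

View pics/top0.png

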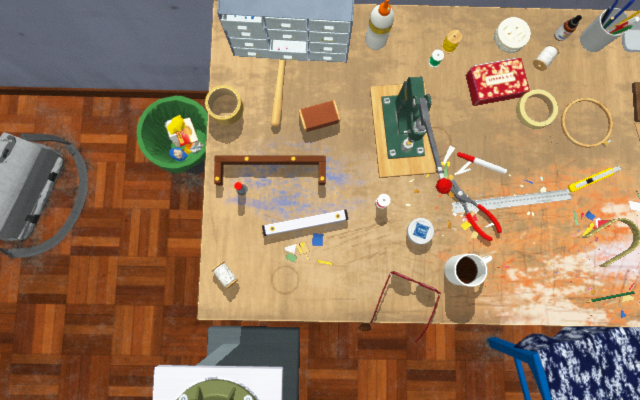

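View pics/sc0.png

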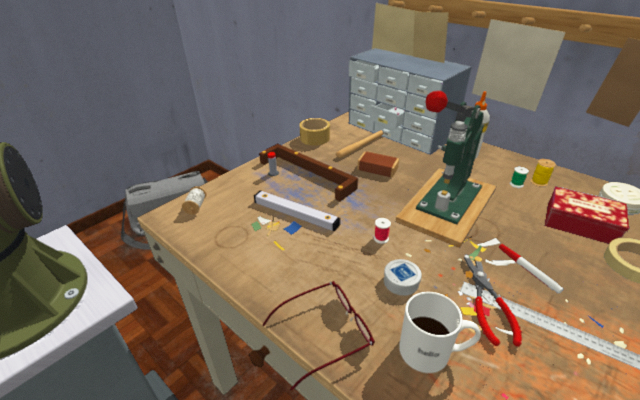

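The top view shows the bar at about (305,223), the bay's rail at v≈160 for u 215–326, and the post at (240,186). The red spool is at (382,201), the tin at (420,232) and the white spool at (225,273). Next I'll enlarge that area.

```bash
python3 - <<'E'
from h import *
i=cv2.imread('pics/top0.png')[145:295,205:365]
cv2.imwrite('pics/c0.png',cv2.resize(i,None,fx=4,fy=4,interpolation=cv2.INTER_CUBIC)[:600,:640])
E
```

```text
(no output)
```

View pics/c0.png

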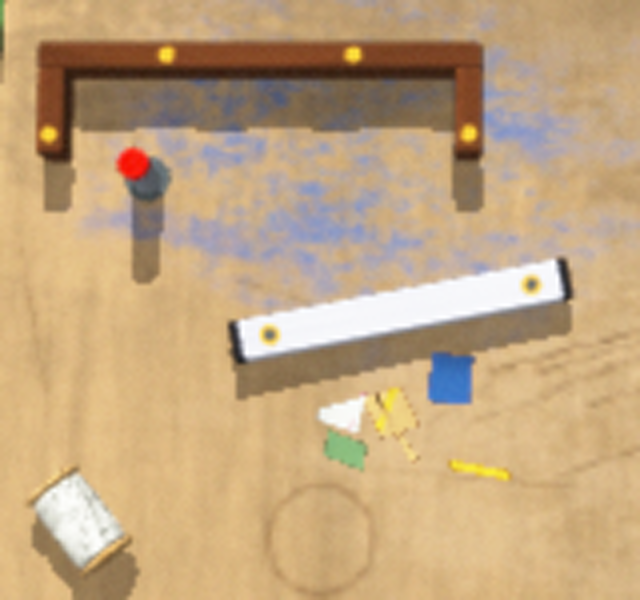

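```bash
python3 - <<'E'
from h import *
f=lambda P:[(u/4+205-.4,v/4+145-.4) for u,v in P]
print('bay inner',world('top0',f([(67,70),(458,70),(67,151),(458,151)]),.034))
print('post',world('top0',f([(134,163)]),.06))
b=world('top0',f([(232,322),(240,361),(560,259),(570,297)]),.022);print('bar',b,b.mean(0))
print('spool/tin',world('top0',[(382,201)],.045),world('top0',[(420,231)],.028),world('top0',[(225,273)],.03))
E
```

```text
bay inner [[ 0.6644  0.0093  0.034 ]
 [ 0.6698 -0.2412  0.034 ]
 [ 0.6117  0.0068  0.034 ]
 [ 0.6169 -0.2422  0.034 ]]
post [[ 0.6002 -0.0405  0.06  ]]
bar [[ 0.5056 -0.1005  0.022 ]
 [ 0.4808 -0.1065  0.022 ]
 [ 0.5502 -0.309   0.022 ]
 [ 0.5258 -0.3157  0.022 ]] [ 0.5156   -0.207925  0.022   ]
spool/tin [[ 0.5703 -0.4018  0.045 ]] [[ 0.4978 -0.5011  0.028 ]] [[ 0.3831 -0.012   0.03  ]]
```

The bay frame is origin (0.667, -0.116) with yaw 0.0215, and the post is at (0.600, -0.040). The bar's left end has to go forward first, so I'll approach with the fingers shut.

```bash
python3 -m jog '[[-47.1,-54,8,0,0,1.286],[-47.1,-54,8,0,0,1.286],[-47.1,-54,8,0,0,1.286],[-47.1,-54,8,0,0,1.286],[-47.1,-54,8,0,0,1.286],[-47.1,-54,8,0,0,1.286],[-47.1,-54,8,0,0,1.286],[-47.1,-54,8,0,0,1.286]]' 0 40
```

```text
time_s: 0.9
ee_pos: [0.3213, 0.165, 0.3601]
eef_rot: [3.141, -0.0, 1.651]
force: [1.8, 0.6, -0.2]
grip_width: 0.0334
grip_force: 0.0
```

```bash
python3 -m jog '[[-29.7,11.1,5,0,0,0.08],[-29.7,11.1,5,0,0,0.08],[-29.7,11.1,5,0,0,0.08],[-29.7,11.1,5,0,0,0.08],[-29.7,11.1,5,0,0,0.08],[-29.7,11.1,5,0,0,0.08],[-29.7,11.1,5,0,0,0.08],[-29.7,11.1,5,0,0,0.08]]'
```

```text
time_s: 1.7
ee_pos: [0.4577, -0.1215, 0.3093]
eef_rot: [-3.14, -0.0, 1.574]
force: [-0.4, -0.4, -0.7]
grip_width: 0.0005
grip_force: 0.0
```

```bash
python3 -m jog '[[0,-0.5,4,0,0,0],[0,-0.5,8,0,0,0],[0,-0.5,10.3,0,0,0],[0,-0.5,10.3,0,0,0],[0,-0.5,10.3,0,0,0]]'
python3 -m jog '[[0,1,0,0,0,0],[0,2,0,0,0,0],[0,2.8,0,0,0,0],[0,3.6,0,0,0,0],[0,4.4,0,0,0,0],[0,5.2,0,0,0,0],[0,6,0,0,0,0],[0,6.6,0,0,0,0]]'
python3 -m jog '[[0,0.8,0,0,0,0],[0,1.6,0,0,0,0],[0,2.2,0,0,0,0],[0,2.6,0,0,0,0],[0,2.6,0,0,0,0],[0,2.6,0,0,0,0]]'
python3 - <<'E'
from h import *
snap('top','top1')
i=cv2.imread('pics/top1.png')[145:295,205:405]
cv2.imwrite('pics/c1.png',cv2.resize(i,None,fx=4,fy=4,interpolation=cv2.INTER_CUBIC))
E
```

```text
time_s: 2.2
ee_pos: [0.4523, -0.119, 0.2081]
eef_rot: [3.142, -0.0, 1.577]
force: [0.2, 0.2, -0.1]
grip_width: 0.0005
grip_force: 0.0
time_s: 3.0
ee_pos: [0.5189, -0.1191, 0.2072]
eef_rot: [3.142, 0.0, 1.577]
force: [-0.9, 0.3, 0.0]
grip_width: 0.0
grip_force: 0.3
time_s: 3.6
ee_pos: [0.5441, -0.1189, 0.2072]
eef_rot: [-3.141, -0.0, 1.577]
force: [0.2, 0.0, 0.4]
grip_width: 0.0006
grip_force: 0.0
```

View pics/c1.png

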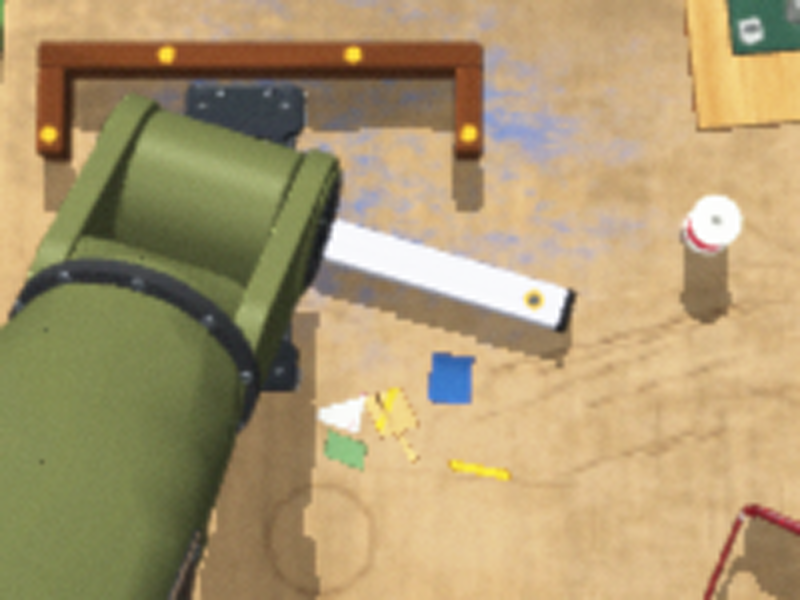

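The bar has turned to a slope of about 0.29, with its right end at about (566,310) in the crop. It needs a little more.

```bash
python3 -m jog '[[0,0.8,0,0,0,0],[0,1.6,0,0,0,0],[0,2.1,0,0,0,0],[0,2.1,0,0,0,0],[0,0.5,0,0,0,0],[0,0,-4,0,0,0],[0,0,-9,0,0,0],[0,0,-9,0,0,0]]'
python3 -m jog '[[-5,-2,0,0,0,0],[-10,-4,0,0,0,0],[-15,-5,0,0,0,0],[-20,-5,0,0,0,0],[-25,-5,0,0,0,0],[-27,-5,0,0,0,0],[-27,-5,0,0,0,0]]'
python3 - <<'E'
from h import *
snap('top','top2')
i=cv2.imread('pics/top2.png')[145:295,205:405]
cv2.imwrite('pics/c2.png',cv2.resize(i,None,fx=4,fy=4,interpolation=cv2.INTER_CUBIC))
E
```

```text
time_s: 4.45
ee_pos: [0.545, -0.1192, 0.3035]
eef_rot: [3.132, 0.003, 1.577]
force: [0.1, 0.0, 0.1]
grip_width: 0.0003
grip_force: 0.0
time_s: 5.15
ee_pos: [0.4949, -0.3924, 0.2964]
eef_rot: [-3.141, 0.0, 1.573]
force: [-0.2, -0.6, -0.4]
grip_width: 0.0007
grip_force: 0.0
```

View pics/c2.png

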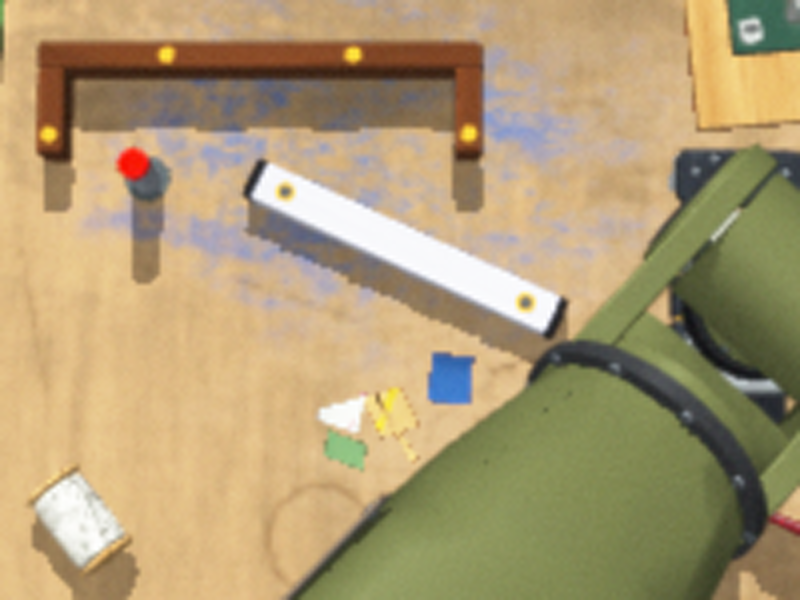

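The bar's corners in the crop are (263,160) and (246,196) on the left, and (566,300) and (549,337) on the right. The left end lies to the right of the post, ready to go in.

```bash
cat >> h.py <<'E'
f=lambda P:[(u/4+205-.4,v/4+145-.4) for u,v in P]
B=np.array([.667,-.116]);a=.0215
def bay(p): p=np.asarray(p)[...,:2]-B; return np.round(p@np.array([[np.cos(a),-np.sin(a)],[np.sin(a),np.cos(a)]]),4)
def bar(fn,P):
    w=world(fn,f(P),.022)[:,:2]; L=(w[0]+w[1])/2;R=(w[2]+w[3])/2;d=L-R
    print('w L,R',L,R,'len',np.hypot(*d),'dir',np.arctan2(d[1],d[0]),'bay L,R',bay(L),bay(R),'corners',bay(w).tolist())
    d=bay(L)-bay(R);print('axis x at post y',bay(L)[0]+(.077-bay(L)[1])*d[0]/d[1],'slope',d[0]/d[1])
E
python3 - <<'E'
from h import *
bar('top2',[(263,160),(246,196),(566,300),(549,337)])
E
```

```text
w L,R [ 0.59885 -0.11175] [ 0.5119 -0.3079] len 0.21455797584802103 dir 1.1535421126153782 bay L,R [-0.068   0.0057] [-0.1592 -0.1885] corners [[-0.0563, 0.0004], [-0.0798, 0.011], [-0.1473, -0.1941], [-0.1711, -0.183]]
axis x at post y -0.03451616889804326 slope 0.46961894953656025
```

```bash
python3 -m jog '[[4.1,-0.2,0,0,0,0.14],[4.1,-0.2,0,0,0,0.28],[4.1,-0.2,0,0,0,0.42],[4.1,-0.2,5,0,0,0.42],[4.1,-0.2,9,0,0,0.42],[4.1,-0.2,9,0,0,0.42],[4.1,-0.2,9,0,0,0.42]]'
python3 - <<'E'
from h import *
o=ctrl.get_obs();y=o['eef_rot'][2];d=np.array([.0121-0,0])
R=np.array([.5119,-.3079]);v=R-np.array(o['ee_pos'])[:2]
X=np.array([np.cos(y),np.sin(y)]);Y=np.array([np.sin(y),-np.cos(y)]);print(y,v@X,v@Y)
E
```

```text
time_s: 5.9
ee_pos: [0.494, -0.3477, 0.2082]
eef_rot: [-3.141, -0.0, 1.158]
force: [0.1, -0.1, 0.7]
grip_width: 0.0005
grip_force: 0.0
1.1577030793891798 0.04359592794356905 0.00042109985737015076
```

```bash
python3 -m jog '[[1.5,0,0,0,0,0],[2.5,0,0,0,0,0],[3.1,0,0,0,0,0],[3.6,0,0,0,0,0],[4.1,0,0,0,0,0],[4.7,0,0,0,0,0],[5.3,0,0,0,0,0],[6,0,0,0,0,0]]'
python3 -m jog '[[0.7,0,0,0,0,0],[1.4,0,0,0,0,0],[2.1,0,0,0,0,0],[2.8,0,0,0,0,0],[3.5,0,0,0,0,0],[4,0,0,0,0,0],[4,0,0,0,0,0]]'
python3 - <<'E'
from h import *
snap('top','top3')
i=cv2.imread('pics/top3.png')[145:295,205:405]
cv2.imwrite('pics/c3.png',cv2.resize(i,None,fx=4,fy=4,interpolation=cv2.INTER_CUBIC))
E
```

```text
time_s: 6.7
ee_pos: [0.5179, -0.293, 0.2073]
eef_rot: [-3.142, 0.0, 1.157]
force: [-1.1, -1.0, 0.4]
grip_width: 0.0004
grip_force: 0.6
time_s: 7.4
ee_pos: [0.5341, -0.256, 0.2072]
eef_rot: [-3.141, -0.0, 1.157]
force: [0.1, 0.1, -0.0]
grip_width: 0.0008
grip_force: 0.0
```

View pics/c3.png

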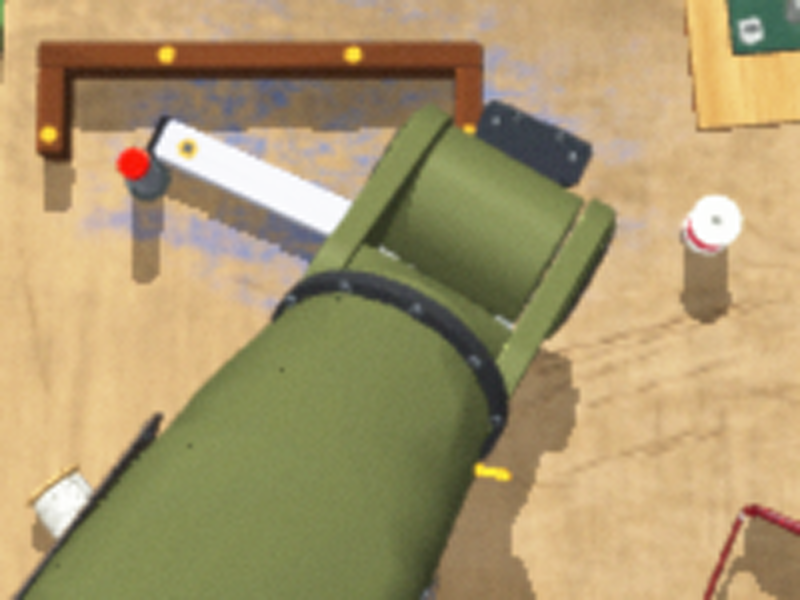

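The bar slid straight. Its left end, at crop (167,117) and (150,153), is just passing behind the post, so I'll keep pushing.

```bash
python3 -m jog '[[0.7,0,0,0,0,0],[1.4,0,0,0,0,0],[2.1,0,0,0,0,0],[2.8,0,0,0,0,0],[3.4,0,0,0,0,0],[3.8,0,0,0,0,0],[3.8,0,0,0,0,0]]'
python3 -m jog '[[-2.5,0,0,0,0,0],[-5,0,-4,0,0,0],[-8,0,-8,0,0,0],[-8,-4,-8,0,0,0],[-8,-9,-8,0,0,0],[-8,-14,-8,0,0,0],[-8,-14,-8,0,0,0]]'
python3 - <<'E'
from h import *
snap('top','top4')
i=cv2.imread('pics/top4.png')[145:295,205:405]
cv2.imwrite('pics/c4.png',cv2.resize(i,None,fx=4,fy=4,interpolation=cv2.INTER_CUBIC))
E
```

```text
time_s: 8.15
ee_pos: [0.5494, -0.2214, 0.2073]
eef_rot: [3.142, -0.0, 1.157]
force: [-0.3, 0.1, 0.3]
grip_width: 0.0003
grip_force: 0.0
time_s: 8.85
ee_pos: [0.3844, -0.2366, 0.2862]
eef_rot: [-3.137, -0.001, 1.156]
force: [0.7, -0.1, 0.3]
grip_width: 0.0003
grip_force: 0.0
```

View pics/c4.png

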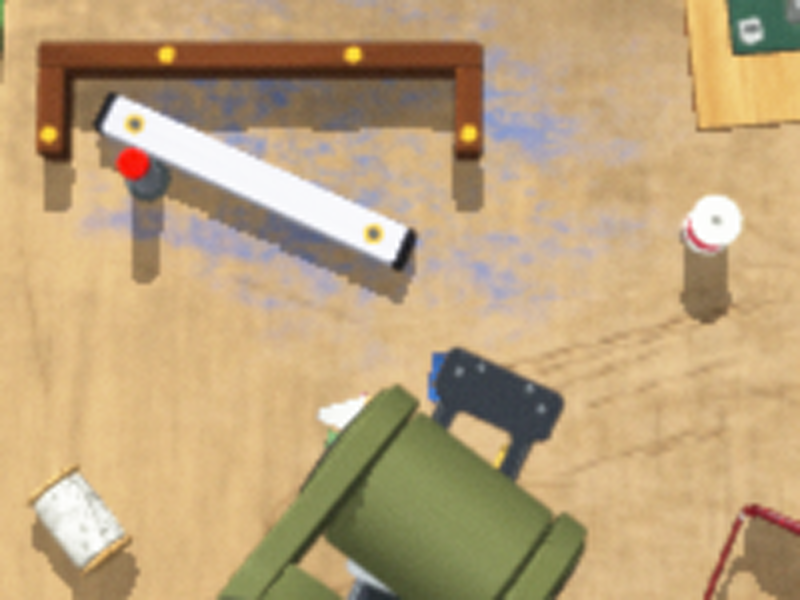

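The left end is behind the post, with bar corners in the crop at (113,93), (97,130), (414,233) and (398,270).

```bash
python3 - <<'E'
from h import *
bar('top4',[(113,93),(97,130),(414,233),(398,270)])
E
```

```text
w L,R [ 0.64035 -0.01395] [ 0.5531  -0.21025] len 0.21481678821730854 dir 1.1525483643754775 bay L,R [-0.0244  0.1026] [-0.1159 -0.0918] corners [[-0.0123, 0.0977], [-0.0366, 0.1075], [-0.1039, -0.0969], [-0.1279, -0.0867]]
axis x at post y -0.03644938271604938 slope 0.47067901234567894
```

```bash
python3 -m jog '[[4.3,4.6,0,0,0,-0.146],[8.6,9.2,0,0,0,-0.29],[8.6,9.2,0,0,0,-0.436],[8.6,9.2,4,0,0,-0.436],[8.6,9.2,7.9,0,0,-0.436],[8.6,9.2,7.9,0,0,-0.436],[8.6,9.2,7.9,0,0,-0.436]]'
python3 -c "
from h import *
print(bay(ctrl.get_obs()['ee_pos']))"
```

```text
time_s: 9.6
ee_pos: [0.5083, -0.1975, 0.2089]
eef_rot: [3.142, -0.0, 1.593]
force: [0.8, -0.2, 1.2]
grip_width: 0.0007
grip_force: 0.0
[-0.1604 -0.0781]
```

```bash
python3 -m jog '[[0,1.5,0,0,0,0],[0,2.3,0,0,0,0],[0,2.9,0,0,0,0],[0,3.5,0,0,0,0],[0,4.1,0,0,0,0],[0,4.7,0,0,0,0],[0,5.3,0,0,0,0],[0,5.9,0,0,0,0]]'
python3 -m jog '[[0,0.6,0,0,0,0],[0,1.2,0,0,0,0],[0,1.8,0,0,0,0],[0,2.4,0,0,0,0],[0,3,0,0,0,0],[0,3.6,0,0,0,0],[0,4.1,0,0,0,0],[0,4.1,0,0,0,0]]'
python3 - <<'E'
from h import *
snap('top','top5')
i=cv2.imread('pics/top5.png')[145:295,205:405]
cv2.imwrite('pics/c5.png',cv2.resize(i,None,fx=4,fy=4,interpolation=cv2.INTER_CUBIC))
E
```

```text
time_s: 10.4
ee_pos: [0.567, -0.1958, 0.2082]
eef_rot: [-3.141, -0.0, 1.593]
force: [0.1, 0.3, -0.6]
grip_width: 0.0004
grip_force: 0.2
time_s: 11.2
ee_pos: [0.6081, -0.1948, 0.2082]
eef_rot: [3.141, 0.0, 1.593]
force: [-0.4, -0.5, -0.0]
grip_width: 0.0003
grip_force: 0.0
```

View pics/c5.png

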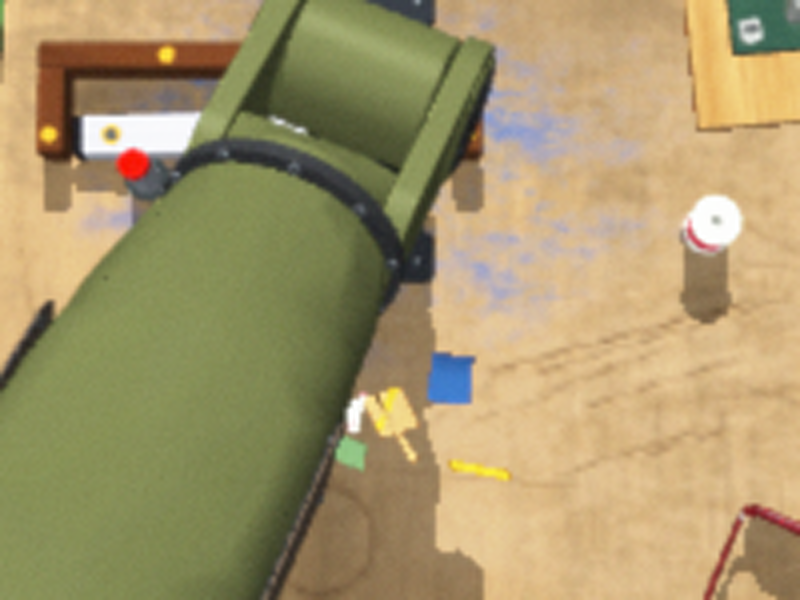

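The bar is in the bay and almost parallel, with its left end resting near the post at crop (80,135). Next I'll push its middle to the rail.

```bash
python3 -m jog '[[0,-1.5,0,0,0,0],[3,-1.5,0,0,0,0],[6,-1.5,0,0,0,0],[9,-1.5,0,0,0,0],[9,-1.5,0,0,0,0],[9,-0.6,0,0,0,0],[9,-0.1,0,0,0,0]]'
python3 -m jog '[[0,0.4,0,0,0,0],[0,0.8,0,0,0,0],[0,1.2,0,0,0,0],[0,1.5,0,0,0,0],[0,1.8,0,0,0,0],[0,2.1,0,0,0,0],[0,2.3,0,0,0,0],[0,2.3,0,0,0,0]]'
python3 -c "
from h import *
print(bay(ctrl.get_obs()['ee_pos']))"
```

```text
time_s: 11.95
ee_pos: [0.6054, -0.1058, 0.2085]
eef_rot: [3.141, 0.0, 1.592]
force: [-1.0, 0.1, 0.7]
grip_width: 0.0005
grip_force: 0.5
time_s: 12.75
ee_pos: [0.6278, -0.1044, 0.2082]
eef_rot: [3.141, 0.0, 1.593]
force: [1.0, -0.5, 0.1]
grip_width: 0.0003
grip_force: 0.0
[-0.039   0.0124]
```

```bash
for k in 1 2; do python3 -m jog '[[0,0.1,0,0,0,0],[0,0.2,0,0,0,0],[0,0.2,0,0,0,0]]' | grep -E 'ee_pos|force: \['; done
```

```text
ee_pos: [0.6296, -0.1044, 0.2083]
force: [0.7, -0.4, 0.2]
ee_pos: [0.6311, -0.1044, 0.2082]
force: [-9.2, 0.4, 7.1]
```

```bash
python3 -m jog '[[0,-1,0,0,0,0],[-3,-1,0,0,0,0],[-6,-1,0,0,0,0],[-9,-1,0,0,0,0],[-9,-0.4,0,0,0,0],[-9,-0.1,0,0,0,0],[-9,0,0,0,0,0],[-9,0,0,0,0,0]]'
python3 -m jog '[[0,-1,0,0,0,0],[3,-1,0,0,0,0],[7,-1,0,0,0,0],[11.5,-1,0,0,0,0],[11.5,-1,0,0,0,0],[11.5,-0.4,0,0,0,0],[11.5,-0.1,0,0,0,0],[11.5,0,0,0,0,0]]'
python3 -m jog '[[0,0,0,0,0,0],[0,-1.2,0,0,0,0],[0,-2,-4,0,0,0],[0,-3,-9,0,0,0],[0,-8,-12,0,0,0],[0,-13,-12,0,0,0],[0,-18,-12,0,0,0],[0,-23,-12,0,0,0]]'
python3 - <<'E'
from h import *
snap('top','top6')
i=cv2.imread('pics/top6.png')[145:245,205:335]
cv2.imwrite('pics/c6.png',cv2.resize(i,None,fx=6,fy=6,interpolation=cv2.INTER_CUBIC))
E
```

```text
time_s: 14.15
ee_pos: [0.6332, -0.1941, 0.2081]
eef_rot: [-3.139, 0.001, 1.593]
force: [-10.3, -7.9, 3.2]
grip_width: 0.0009
grip_force: 5.2
time_s: 14.95
ee_pos: [0.6309, -0.0798, 0.2081]
eef_rot: [-3.138, -0.001, 1.592]
force: [-17.4, 4.9, 13.1]
grip_width: 0.0003
grip_force: 8.5
time_s: 15.75
ee_pos: [0.4072, -0.0849, 0.3284]
eef_rot: [3.141, 0.0, 1.591]
force: [1.0, -1.1, 0.9]
grip_width: 0.0002
grip_force: 0.0
```

View pics/c6.png

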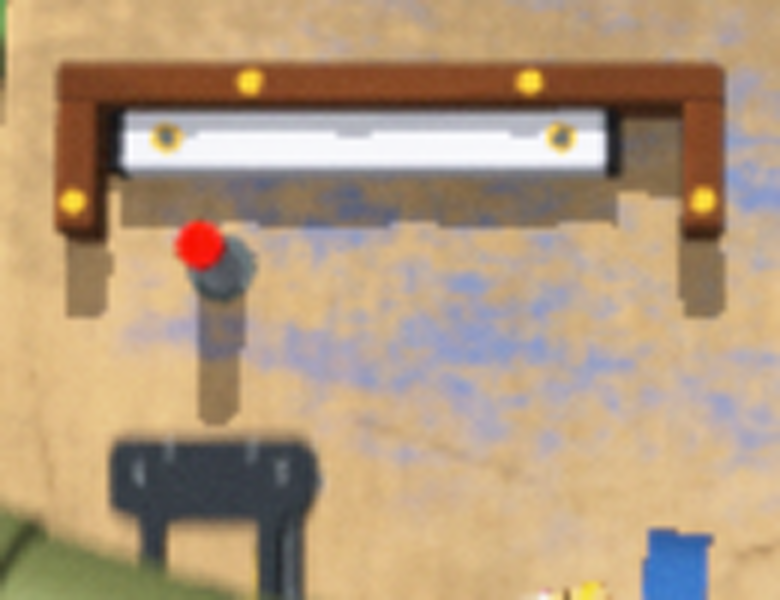

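The bar lies flat along the rail, spanning crop u 115–620. It is parallel and about 11 mm off the bay's middle, where 25 mm is allowed.

```bash
python3 -c "
from station import ctrl
print(ctrl.hand_in())"
```

```text
the job is handed in; nothing more can be done
None
```

The job is handed in at about 16 s: in the last picture the bar lies flat along the bay's back rail, behind the post and about 11 mm off centre (25 mm allowed), and it was only pushed; no verdict was returned.

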